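Set the parts counter four clicks on and start it

ROBOT

A 6-joint arm with a two-finger parallel gripper is mounted at the origin on the work surface. World frame = base frame: x ahead of the robot, y to its left, z up, the work surface at z = 0. Lengths are in m, angles in degrees, forces in N, time in s.
With the tool pointing down it reaches from about 0.325 to 0.85 m from the base axis. Payload 15.5 kg.
Tool frame: the origin (TCP) lies midway between the tips of the shut fingers; the grasp point (between the pads) lies 19 mm behind it; z points along the fingers, y is the line along which they close (so a half turn about z gives the same grasp; the last joint's range is limited). The gripper opens to 91 mm and grips with 3 to 60 N. Pads are 32 mm wide; open, the fingers measure 118 mm over their backs; the gripper's body (76 mm by 178 mm) begins 60 mm behind the grasp point.
Start: joints at [-5.472, 28.281, 77.091, -0, 74.628, -5.472], TCP at [0.625, 0, 0.214] pointing down, gripper open.
Joint ranges: [-166.48, 166.48], [-47.26, 123.95], [12.59, 153.08], [-70.14, 250.14], [6.76, 159.57], [-176.63, 176.63]. Speed limits (degrees/s): [108.29, 108.29, 147.25, 172.46, 172.46, 172.46].

INTERFACE

Orientations are given as a 3x3 rotation matrix whose columns are the frame's x, y, z axes.
In Python, from bench import ctrl gives the robot as it stands. The module is installed in compiled form; this text tells all that it offers. Calls block until the motion is done:
- ctrl.goto(position, orientation): joint-space move of the TCP to a pose.
- ctrl.move_l(position, vel=0.15, ori=None, contact_N=None): straight line of the TCP; ori=None keeps the orientation; vel is the mean speed in m/s. With contact_N (N) it stops when the force on the tool has changed by that much, and returns True; else False.
- ctrl.movej(angles): joint-space move.
- ctrl.command_gripper(opening): opening from 0.0 (shut) to 1.0 (fully open); the grip force is fixed at half the most; returns when the fingers have stopped.
- ctrl.sleep(seconds).
- ctrl.ik(position, orientation): joint angles nearest the present ones, or None.
- ctrl.read_camera(name): name is "scene" or "side" or "wrist"; returns the picture (384x512x3 uint8, blue, green, red); there is no depth.
- ctrl.camera_params(name): a dict with "fx", "fy", "cx", "cy" (pixels), "pose" (4x4, takes a point from camera to world coordinates); the wrist camera has in their place "T_tool_cam" (4x4, takes a point from camera to tool coordinates, whose origin is the TCP and whose axes are the flange's). Camera axes: x right, y up, looking along -z (the intrinsics and any distortion apply to the point x, -y, -z); pixel columns grow to the right and rows downward; lengths in m; the calibration is good to about 2 mm. A picture is of the moment at which its call begins: read the wrist's pose just before it. camera_params takes no time and is no camera call.
A pose or a line that the arm cannot do raises ctrl.MotionError and nothing moves.
- ctrl.sign_off(): hands the job in; it is judged then, once.
Readings, each from a call of its own:
- ctrl.current_t(): time.
- ctrl.current_q(): joint angles.
- ctrl.current_dq(): joint speeds.
- ctrl.current_effort(): joint torques, N m.
- ctrl.current_tool_pos(): TCP position.
- ctrl.current_eef_rot(): TCP orientation.
- ctrl.current_contact_force(): force on the tool from outside, world axes, zero at the start.
- ctrl.current_wrist_torque(): the same for the moment, N m.
- ctrl.current_grip_width(): opening from 0.0 (shut) to 1.0 (fully open).
- ctrl.current_grasp_force(): force on a finger pad.
Only numpy, scipy, OpenCV 4.12 (cv2) and the standard library are available. Lean on these libraries where they do the work, as an engineer would, in place of code of your own. Each camera call takes 0.05 s, during which the arm holds its last target. There are 200 camera calls.

TASK

Set the small-parts counter to hand out four more pieces: with a shut fingertip, gently push the fin of the black dial round clockwise (seen from above) by exactly four clicks from where it stands now and take the finger off it, then press the green button fully down and let it come up again. Only push, never pinch the dial, and leave the blue bin, the tape roll, the carton and the jar where they are.

Things in the scene. Friction and masses are not known exactly. Their poses are not given: they have to be found in the camera images.
- dial (a joint): Angle of the black click-stop dial (rad), growing clockwise seen from above. It clicks into rest every 0.524 rad (30 degrees): 8 resting places at 0, 0.524 ... 3.665, stops just beyond the first and last. It starts at rest at 0, 0.524 or 1.047. Black marks on the white deck show the resting places. Between rests it resists a push of up to about 4 N at 45 mm from the axis; past half-way (15 degrees) it snaps on by itself to the next rest, leaving the finger behind.
- dial_axis (a point): Point on the dial's vertical axis at the height of the fin's top, 103 mm above the table. The dial is a black disc 116 mm across on the white console, its top face 75 mm above the table (28 mm below this point), with a hub 28 mm across.
- fin (a point): Point on the top edge of the dial's upright fin, 45 mm out from the axis; turns with the dial. The fin is a radial black wall with a yellow line on top and a yellow outer end, 10 mm thick, standing 28 mm above the disc, from the hub to 56 mm from the axis. Push its flat side near this point.
- mark (a point): Imaginary point 100 mm out from the dial's axis along the fin's line, level with the fin's top; turns with the dial.
- go_top (a point): Centre of the top of the round green button, 32 mm across, pressed straight down; in a grey housing on the console's deck 125 mm to the side of the dial.
- go (a joint): Travel of the green button (m): 0 up, 0.006 fully down (about 5 N); springs back.
- counter: The white console, fixed to the table, 190 x 340 mm, deck 60 mm above the table; origin under its centre, its x axis points away from its front (the blue strip faces the robot), y along its length. Dial at y = -90 mm, button at x = 20, y = 35 mm, clear funnel 84 mm wide up to 115 mm above the table at x = 30, y = 122 mm.
- bin: Loose blue open picking bin 150 x 100 x 70 mm, origin under its centre; leave alone.
- tape: Loose brown tape roll lying flat, 96 mm across, 45 mm high, origin under its centre; leave alone.
- carton: Loose small brown carton with a white band, 90 x 60 x 50 mm, origin under its centre; leave alone.
- jar: Loose clear jar with a white cap, 48 mm across, 65 mm high, origin under its centre; leave alone.

How it is judged (in metres and radians):
On the way, in this order (a step that is already met when the one before it is completed fails the run):
1. the dial rests four clicks clockwise from its start, with the finger off it (distance of mark from where it was at the start of the episode between 0.1655 and 0.1802 m and contact force between the fingers and dial below 0.3 N and velocity of joint dial between -0.1 and 0.1 rad/s), for 0.2 s.
2. the green button is pressed down by a finger with the dial so set (distance of mark from where it was at the start of the episode between 0.1655 and 0.1802 m and value of joint go above 0.0045 m and contact force between the fingers and go above 0.5 N), for 0.05 s.
At the end, for the whole second after the job is handed in: The dial rests four clicks (120 degrees, within 6) clockwise from its start, the green button was pressed at least 4.5 mm after that and is up again, and the bin, tape, carton and jar are within 20 mm of where they stood (distance of mark from where it was at the start of the episode between 0.1655 and 0.1802 m and velocity of joint dial between -0.1 and 0.1 rad/s and value of joint go below 0.0015 m and distance of each of bin, tape, carton, jar from where it was at the start of the episode below 0.02 m); the robot touches nothing.
It fails at once if the dial is pinched or pushed with more than 25 N (contact force between the fingers and dial above 25 N).
It fails at once if the bin is moved more than 20 mm or lifted (distance of bin from where it was at the start of the episode above 0.02 m).
It fails at once if the tape is moved more than 20 mm or lifted (distance of tape from where it was at the start of the episode above 0.02 m).
It fails at once if the carton is moved more than 20 mm or lifted (distance of carton from where it was at the start of the episode above 0.02 m).
It fails at once if the jar is moved more than 20 mm or lifted (distance of jar from where it was at the start of the episode above 0.02 m).
It also fails if it takes over 48 s, if anything falls off the work surface, if the arm or the gripper's body presses on something with over 40 N, if the wrist force passes 120 N, or if a joint passes its speed limit or range.

## Working session

There is one attempt and no reset: what is moved stays moved. The work goes in short steps, each a Python script; the robot and the scene stay as the last script left them, time stands still between calls to the robot, and variables do not carry over. Pictures are saved under pics/ and viewed, at most 10 in all, crops included, and the job is handed in when it is done.

```bash
mkdir -p pics; python3 - <<'E'
from bench import ctrl
import cv2,numpy as np
np.set_printoptions(precision=4,suppress=True)
ims=[]
for n in("scene","side","wrist"):
    im=ctrl.read_camera(n);cv2.imwrite(f"pics/{n}0.png",im);p=ctrl.camera_params(n);print(n,p)
    ims.append(im)
print(ctrl.current_t())
E
```

```text
scene {'fx': 399.883295352344, 'fy': 399.883295352344, 'cx': 248.884286455279, 'cy': 188.51093198125167, 'pose': array([[-0.157 , -0.8168,  0.5551,  1.0846],
       [ 0.9876, -0.133 ,  0.0836,  0.0867],
       [ 0.0056,  0.5614,  0.8275,  0.9068],
       [ 0.    ,  0.    ,  0.    ,  1.    ]])}
side {'fx': 498.16972443102253, 'fy': 498.16972443102253, 'cx': 252.65356912272628, 'cy': 189.0455159743873, 'pose': array([[-0.9344,  0.2442, -0.2592,  0.1797],
       [-0.3555, -0.6812,  0.64  ,  0.9108],
       [-0.0203,  0.6902,  0.7233,  1.0891],
       [ 0.    ,  0.    ,  0.    ,  1.    ]])}
wrist {'fx': 330.2993581307201, 'fy': 330.2993581307201, 'cx': 254.46840732181732, 'cy': 192.25960476683818, 'T_tool_cam': array([[-0.0002,  0.9665,  0.2567,  0.0731],
       [ 1.    ,  0.    ,  0.0007,  0.0012],
       [ 0.0006,  0.2567, -0.9665, -0.1702],
       [ 0.    ,  0.    ,  0.    ,  1.    ]])}
0.15
```

View pics/scene0.png

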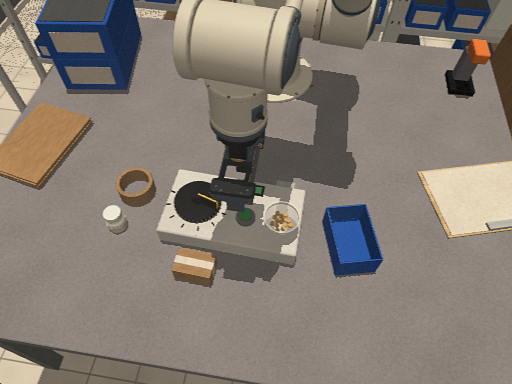

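View pics/wrist0.png

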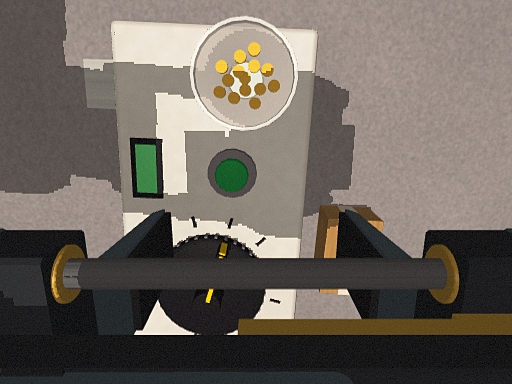

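View pics/side0.png

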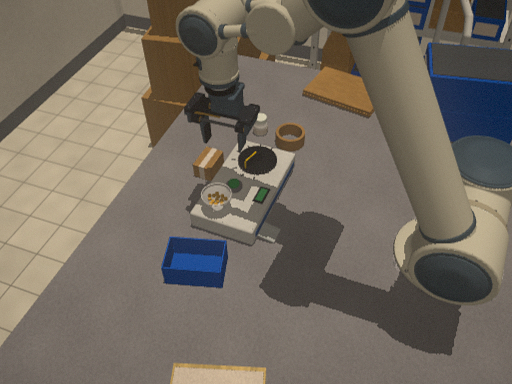

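```bash
cat > h.py <<'E'
from bench import ctrl
import cv2,numpy as np
np.set_printoptions(precision=4,suppress=True)
def cam(n):
    p=ctrl.camera_params(n)
    if n=="wrist":
        T=np.eye(4);T[:3,:3]=ctrl.current_eef_rot();T[:3,3]=ctrl.current_tool_pos();T=T@p["T_tool_cam"]
    else: T=p["pose"]
    return p,T
def ray(p,T,uv,z):
    uv=np.atleast_2d(np.asarray(uv,float))
    d=np.c_[(uv[:,0]-p["cx"])/p["fx"],-(uv[:,1]-p["cy"])/p["fy"],-np.ones(len(uv))]@T[:3,:3].T
    o=T[:3,3];return o+d*((z-o[2])/d[:,2])[:,None]
E
python3 - <<'E'
from h import *
print(ctrl.current_eef_rot())
p,T=cam("scene")
print("disc",ray(p,T,[[197,202]],.075),"fin",ray(p,T,[[199,195],[217,207]],.103),"go",ray(p,T,[[246,217]],.075))
print("console corners",ray(p,T,[[178,171],[160,241],[297,250],[305,184]],.06))
p,T=cam("wrist")
print("disc",ray(p,T,[[212,285]],.075),"fin",ray(p,T,[[208,302],[224,245]],.103),"go",ray(p,T,[[232,175]],.075))
print("console corners",ray(p,T,[[112,20],[317,32]],.06))
E
python3 -c "
import cv2
a=cv2.imread('pics/scene0.png')[160:270,145:320];cv2.imwrite('pics/c0.png',cv2.resize(a,None,fx=4.5,fy=4.5,interpolation=2))"
```

```text
[[-0.      1.     -0.0009]
 [ 1.      0.      0.0001]
 [ 0.0001 -0.0009 -1.    ]]
disc [[ 0.5866 -0.1168  0.075 ]] fin [[ 0.5832 -0.1098  0.103 ]
 [ 0.6093 -0.0604  0.103 ]] go [[0.6092 0.0088 0.075 ]]
console corners [[ 0.4915 -0.1919  0.06  ]
 [ 0.697  -0.1814  0.06  ]
 [ 0.6687  0.1383  0.06  ]
 [ 0.4793  0.1419  0.06  ]]
disc [[ 0.5812 -0.1092  0.075 ]] fin [[ 0.5808 -0.111   0.103 ]
 [ 0.5977 -0.0516  0.103 ]] go [[0.6042 0.0081 0.075 ]]
console corners [[0.4987 0.1459 0.06  ]
 [0.6817 0.136  0.06  ]]
```

View pics/c0.png

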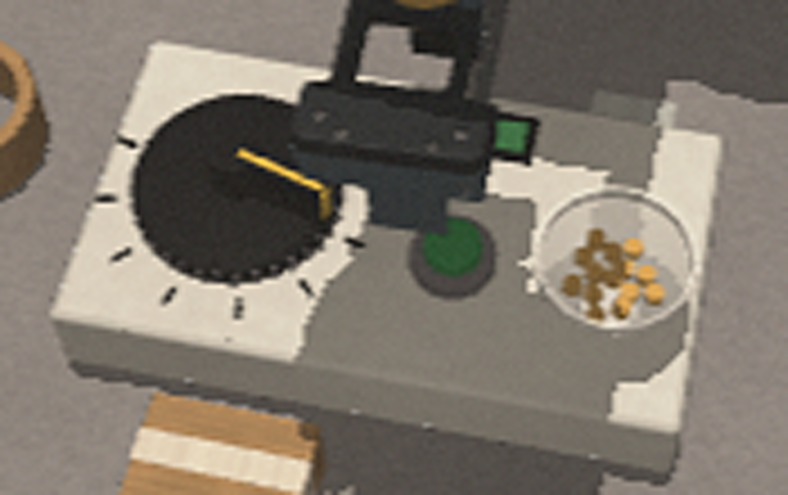

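```bash
python3 - <<'E'
from h import *
ctrl.command_gripper(0.0)
R=np.array([[0,1,0],[1,0,0],[0,0,-1.]])
ctrl.goto([.584,-.172,.215],R); ctrl.sleep(.2)
p,T=cam("wrist");im=ctrl.read_camera("wrist");cv2.imwrite("pics/w1.png",im)
np.savez("w1.npz",T=T)
hsv=cv2.cvtColor(im,cv2.COLOR_BGR2HSV)
y=cv2.inRange(hsv,(18,120,100),(40,255,255)); g=cv2.inRange(hsv,(45,80,40),(90,255,255))
for nm,m,z in(("yel",y,.103),("grn",g,.08)):
    n,l,s,c=cv2.connectedComponentsWithStats(m)
    for i in range(1,n):
        if s[i,4]>15: print(nm,s[i],c[i],ray(p,T,c[i],z))
print(ctrl.current_t(),ctrl.current_contact_force())
E
python3 -c "
import cv2
a=cv2.imread('pics/w1.png');cv2.imwrite('pics/w1b.png',cv2.resize(a,None,fx=1.5,fy=1.5))"
```

```text
yel [246  57  25  65 340] [257.1559  89.4059] [[ 0.5875 -0.0859  0.103 ]]
yel [240 245   5  58 221] [241.9638 274.3032] [[ 0.5736 -0.2531  0.103 ]]
yel [265 245   5  58 221] [267.0498 274.5882] [[ 0.5974 -0.2534  0.103 ]]
yel [145 273   3  25  32] [145.625 285.   ] [[ 0.4815 -0.2646  0.103 ]]
yel [362 274   3  23  30] [363.3333 285.1667] [[ 0.6894 -0.2645  0.103 ]]
yel [  29  314  341   21 5628] [210.7434 325.7704] [[ 0.5422 -0.3096  0.103 ]]
grn [166   0  23   5  88] [177.6364   1.4432] [[ 0.5215 -0.0154  0.08  ]]
2.5083 [0.1059 0.7111 0.0071]
```

View pics/w1b.png

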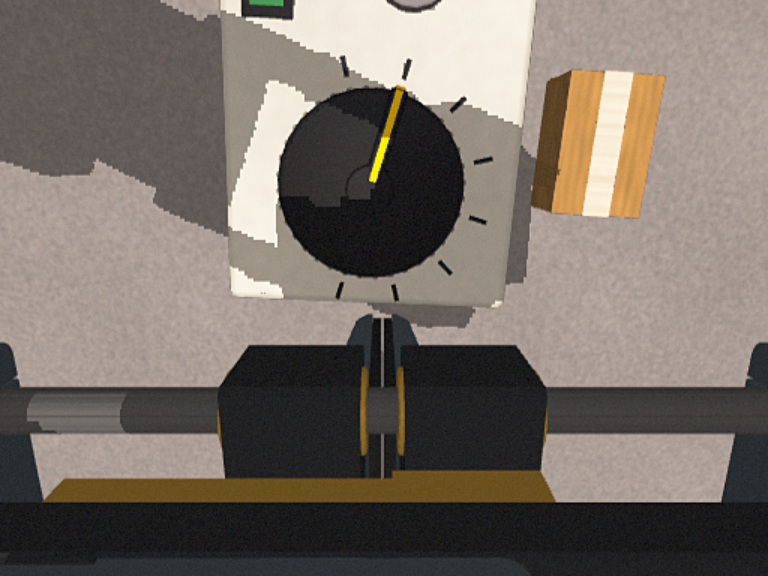

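```bash
python3 - <<'E'
from h import *
p=ctrl.camera_params("wrist");T=np.load("w1.npz")["T"]
from scipy.optimize import least_squares
m=np.array([(344,66),(407,69),(458,104),(483,160),(478,220),(445,267),(395,292),(339,290)])/1.5
P=ray(p,T,m,.06)[:,:2]
r=least_squares(lambda v:np.hypot(*(P-v[:2]).T)-v[2],[.584,-.11,.07]).x
ang=np.degrees(np.arctan2(*(P-r[:2]).T[::-1]));print("marks",r,ang)
im=cv2.imread("pics/w1.png")
k=cv2.inRange(im,(0,0,0),(75,75,75));k[200:]=0;k[:, :180]=0;k[:,315:]=0
k=cv2.morphologyEx(k,cv2.MORPH_OPEN,np.ones((7,7)))
c=max(cv2.findContours(k,0,1)[0],key=cv2.contourArea)
(cx,cy),rad=cv2.minEnclosingCircle(cv2.convexHull(c));print("disc",cx,cy,rad,ray(p,T,[[cx,cy],[cx+rad,cy]],.075))
y=cv2.inRange(cv2.cvtColor(im,cv2.COLOR_BGR2HSV),(18,120,100),(40,255,255))[:130]
v,u=np.nonzero(y);F=ray(p,T,np.c_[u,v],.103)[:,:2]
l=cv2.fitLine(F.astype(np.float32),cv2.DIST_L2,0,1e-4,1e-4).ravel()
a=np.degrees(np.arctan2(l[1],l[0]));t=(F-l[2:])@l[:2];print("fin",a,l,l[2:]+l[:2]*t.min(),l[2:]+l[:2]*t.max())
print("perp offset of fin line from marks/disc ctr",np.cross(l[:2],r[:2]-l[2:]))
print("go",ray(p,T,[[415/1.5,-10/1.5]],.06))
# green in start wrist image
im=cv2.imread("pics/wrist0.png");g=cv2.inRange(cv2.cvtColor(im,cv2.COLOR_BGR2HSV),(45,80,40),(90,255,255))
T0=np.eye(4);T0[:3,:3]=[[0,1,-.0009],[1,0,.0001],[.0001,-.0009,-1]];T0[:3,3]=[.625,0,.214];T0=T0@p["T_tool_cam"]
n,_,s,c=cv2.connectedComponentsWithStats(g)
for i in range(1,n):
    if s[i,4]>100:print("grn",s[i],c[i],ray(p,T0,c[i],.08))
E
```

```text
marks [ 0.5786 -0.1157  0.0729] [ 102.8805   72.4288   42.5991   12.683   -17.5346  -47.3984  -77.424
 -107.6977]
disc 246.91476440429688 121.22754669189453 63.3580436706543 [[ 0.5783 -0.1127  0.075 ]
 [ 0.6366 -0.1126  0.075 ]]
fin 8.516758 [ 0.989   0.1481  0.5972 -0.0856] [ 0.575  -0.0889] [ 0.7306 -0.0656]
perp offset of fin line from marks/disc ctr -0.027088274259884235
go [[ 0.6046 -0.0035  0.06  ]]
grn [ 135  143   23   50 1019] [145.7664 167.7478] [[0.5243 0.016  0.08  ]]
grn [215 158  33  34 884] [231.1459 174.7658] [[0.604  0.0093 0.08  ]]<stdin>:17: DeprecationWarning: Arrays of 2-dimensional vectors are deprecated. Use arrays of 3-dimensional vectors instead. (deprecated in NumPy 2.0)
```

```bash
python3 - <<'E'
from h import *
C=np.array([.5785,-.1145]);Z=.087
def pose(deg,gap):  # fin face angle, gap behind fin centre plane
    a=np.radians(deg);u=np.array([np.cos(a),np.sin(a)]);n=np.array([-u[1],u[0]])
    return C+.045*u+gap*n, np.array([[n[0],u[0]*1,0],[n[1],u[1],0],[0,0,-1.]])
P,R=pose(72.5,.043)
R[:,1]=np.cross(R[:,2],R[:,0])
f=lambda R:np.c_[R[:,0],np.cross(R[:,2],R[:,0]),R[:,2]]
ctrl.goto([*P,.16],f(R));ctrl.move_l([*P,Z],.08);ctrl.sleep(.2)
F0=ctrl.current_contact_force()
P,_=pose(72.5,.010)
hit=ctrl.move_l([*P,Z],.02,contact_N=1.2)
tp=ctrl.current_tool_pos()
a=np.radians(72.5);n=np.array([-np.sin(a),np.cos(a)])
gap=(tp[:2]-C)@n
print(hit,tp,"gap",gap,F0,ctrl.current_contact_force(),ctrl.current_t())
E
```

```text
True [ 0.571  -0.0649  0.0866] gap 0.02211310193529585 [ 0.4887 -0.1466 -0.3166] [-2.0212 -0.0134  1.9971] 5.875
```

```bash
python3 - <<'E'
from h import *
C=np.array([.5785,-.1145]);Z=.087;gap=.0218
def pose(deg,g=gap):
    a=np.radians(deg);u=np.array([np.cos(a),np.sin(a)]);n=np.array([-u[1],u[0]])
    x=np.array([*n,0]);z=np.array([0,0,-1.])
    return [*(C+.045*u+g*n),Z],np.c_[x,np.cross(z,x),z]
for d in [*range(3,111,4),111]:
    P,R=pose(72.5-d);ctrl.move_l(P,.025,ori=R)
    print(d,np.linalg.norm(ctrl.current_contact_force()).round(1),end="; ")
P,R=pose(72.5-111,gap+.03);ctrl.move_l(P,.06);P=list(P);P[2]=.19;ctrl.move_l(P,.15)
ctrl.sleep(.3)
p,T=cam("wrist");im=ctrl.read_camera("wrist");cv2.imwrite("pics/w2.png",im);np.savez("w2.npz",T=T)
cv2.imwrite("pics/s2.png",ctrl.read_camera("scene")[150:270,130:320].repeat(4,0).repeat(4,1))
print(ctrl.current_t(),ctrl.current_tool_pos())
E
```

```text
3 2.7; 7 3.9; 11 3.2; 15 1.3; 19 0.8; 23 0.8; 27 1.5; 31 0.4; 35 2.1; 39 2.9; 43 1.6; 47 0.9; 51 0.4; 55 0.6; 59 1.8; 63 1.1; 67 2.9; 71 2.6; 75 0.3; 79 0.3; 83 0.7; 87 0.4; 91 0.7; 95 1.8; 99 2.0; 103 3.7; 107 0.5; 111 1.4; 15.9167 [ 0.6459 -0.1019  0.1896]
```

View pics/w2.png

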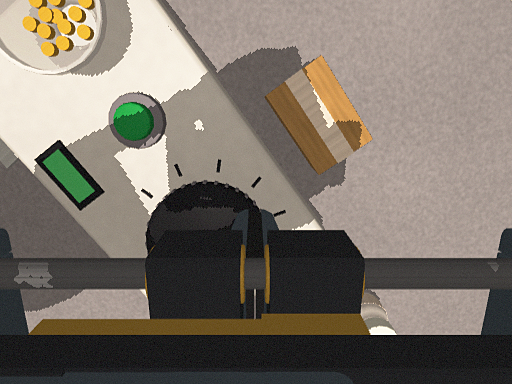

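View pics/s2.png

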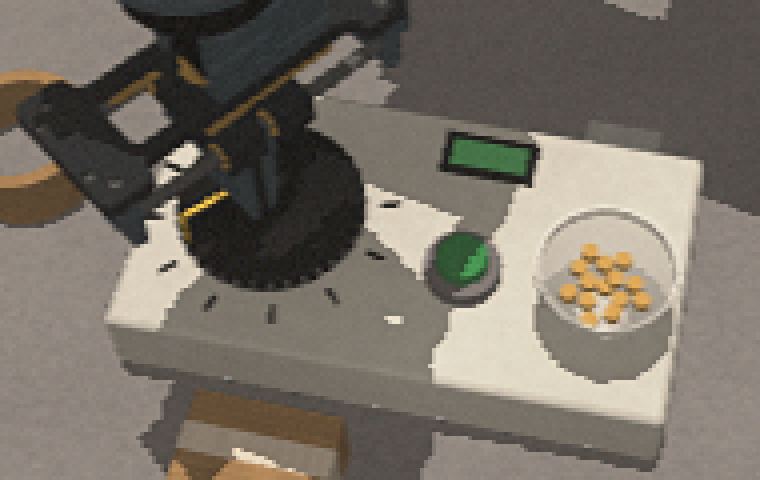

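```bash
python3 - <<'E'
from h import *
C=np.array([.5785,-.1145])
R=np.array([[0,1,0],[1,0,0],[0,0,-1.]])
ctrl.goto([.604,.0085,.14],R);ctrl.sleep(.2)
for n in("scene","side"):
    p,T=cam(n);im=ctrl.read_camera(n);cv2.imwrite(f"pics/{n}3.png",im)
    y=cv2.inRange(cv2.cvtColor(im,cv2.COLOR_BGR2HSV),(18,110,90),(40,255,255))
    v,u=np.nonzero(y);F=ray(p,T,np.c_[u,v],.103)[:,:2]
    k=np.hypot(*(F-C).T)<.075;F=F[k];d=F-C
    w=np.hypot(*d.T);j=(w>.025)&(w<.054)
    print(n,k.sum(),np.degrees(np.median(np.arctan2(d[j,1],d[j,0]))))
    g=cv2.inRange(cv2.cvtColor(im,cv2.COLOR_BGR2HSV),(45,80,40),(90,255,255))
    nn,_,s,c=cv2.connectedComponentsWithStats(g)
    for i in range(1,nn):
        if s[i,4]>20:
            q=ray(p,T,c[i],.08)[0]
            if np.hypot(*(q[:2]-[.604,.008]))<.15:print("grn",s[i,4],q)
a=cv2.imread("pics/scene3.png")[150:270,130:320];cv2.imwrite("pics/s3.png",cv2.resize(a,None,fx=4,fy=4))
print(ctrl.current_t())
E
```

```text
scene 61 -52.91985210897483
grn 63 [0.613  0.0061 0.08  ]
side 4 -0.9880604222861377
grn 80 [0.6013 0.0143 0.08  ]
grn 97 [0.5124 0.0288 0.08  ]
16.7917
```

View pics/s3.png

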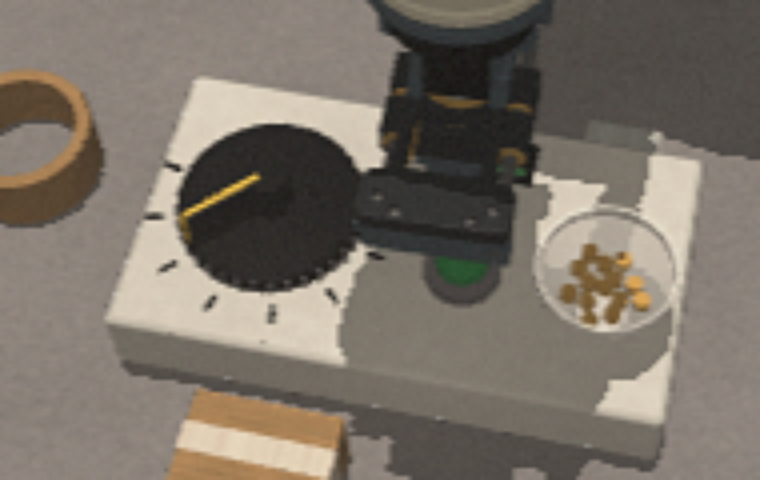

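```bash
python3 - <<'E'
from h import *
P=np.array([.605,.0088])
ctrl.move_l([*P,.10],.1);ctrl.sleep(.2);F0=ctrl.current_contact_force()
h=ctrl.move_l([*P,.055],.015,contact_N=2.0);z1=ctrl.current_tool_pos()[2];print(h,z1,ctrl.current_contact_force()-F0)
h=ctrl.move_l([*P,z1-.012],.01,contact_N=12);ctrl.sleep(.3);print(h,ctrl.current_tool_pos(),ctrl.current_contact_force()-F0)
ctrl.move_l([*P,.2],.1);ctrl.sleep(.3)
im=ctrl.read_camera("scene")
a=im[150:270,130:320];cv2.imwrite("pics/s4.png",cv2.resize(a,None,fx=4,fy=4))
print(ctrl.current_t())
E
```

```text
True 0.07996349958164133 [ 1.6169 -0.2959  2.6093]
True [0.605  0.0088 0.0762] [-2.0304  0.5256 10.7792]
21.6833
```

View pics/s4.png

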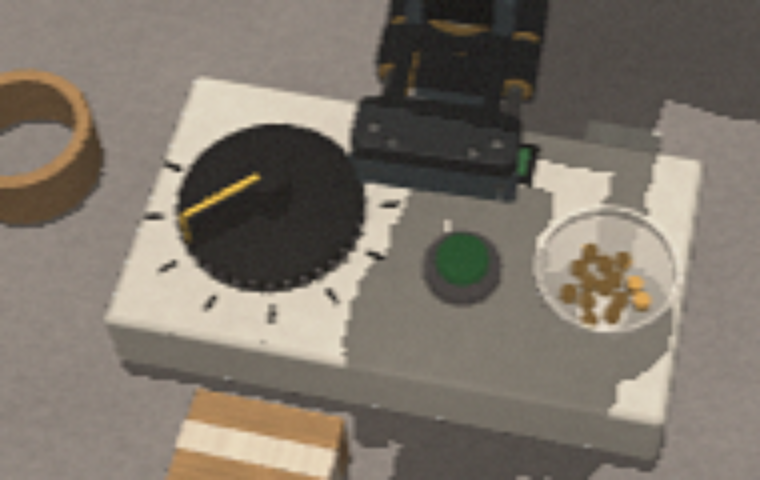

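```bash
python3 - <<'E'
from h import *
P=np.array([.605,.0088])
ctrl.move_l([*P,.088],.1);ctrl.sleep(.2)
f=lambda:np.mean([ctrl.current_contact_force()[2] for _ in range(40)])
F0=f()
for z in np.arange(.0865,.0755,-.0007):
    ctrl.move_l([*P,z],.01);ctrl.sleep(.05);F=f()-F0;print((ctrl.current_tool_pos()[2]*1e3).round(2),F.round(1),end="; ")
    if F>14:break
ctrl.sleep(.2);ctrl.move_l([*P,.2],.1);print(ctrl.current_t())
E
```

```text
86.47 0.8; 85.78 -0.1; 85.06 0.9; 84.38 1.2; 83.66 -0.0; 83.0 0.2; 82.32 -0.1; 81.64 2.5; 80.92 3.5; 80.21 2.5; 79.52 4.4; 78.82 4.5; 78.1 4.2; 77.4 4.9; 76.71 6.5; 76.22 9.6; 29.5917
```

```bash
python3 -c "
from bench import ctrl
ctrl.sleep(.3);print(ctrl.sign_off(),ctrl.current_t())"
```

```text
the job is handed in; nothing more can be done
the job is handed in; nothing more can be done
```

The job is handed in, no verdict shown: in the camera view the dial rests four marks clockwise of its start (second mark to sixth), and the green button was pressed about 6 mm to its stop (twice, the second time to check its travel) and released, with no sign that the bin, tape, carton or jar were touched.

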